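Cap the filled incense tubes and shut them in the chest

ROBOT

A 6-joint arm with a two-finger parallel gripper is mounted at the origin on the work surface. World frame = base frame: x ahead of the robot, y to its left, z up, the work surface at z = 0. Lengths are in mm, angles in rad, forces in N, time in s.
With the tool pointing down it reaches from about 375 to 975 mm from the base axis. Payload 3.8 kg.
Tool frame: the origin (TCP) lies at the very end of the fingers, on their centre line; the grasp point (between the pads) lies 19 mm behind it; x points along the fingers, y is the direction in which the jaws open and shut, and the axes are right-handed (so a half turn about x gives the same grasp; the last joint's range is limited). The gripper opens to 88 mm and grips with 3 to 60 N. Pads are 18 mm wide; open, the fingers measure 123 mm over their backs; the gripper's body (75 mm by 187 mm) begins 45 mm behind the grasp point.
Start: joints at [-1.286, 0.264, 1.604, -0, 1.274, -0.037], TCP at [213.48, -640.347, 238.706] pointing down, gripper open.
Joint ranges: [-2.63, 2.63], [-0.94, 2.18], [0.31, 2.57], [-1.31, 4.45], [0, 2.66], [-2.55, 2.55]. Speed limits (rad/s): [2.57, 2.57, 3.14, 3.14, 3.14, 3.14].

INTERFACE

Orientations are given as a rotation vector (axis times angle).
In Python, from cell import manip gives the robot as it stands. Calls block until the motion is done:
- manip.move_pose(position, orientation): joint-space move of the TCP to a pose.
- manip.move_l(position, rot=None, velocity=150, max_force=None): straight line of the TCP; rot=None keeps the orientation; velocity is the mean speed in mm/s. With max_force (N) it stops when the force on the tool has changed by that much, and returns True; else False.
- manip.goto_joints(angles): joint-space move.
- manip.let_go() and manip.gripper_close(): open the fingers fully, or close them until they stop; the grip force is fixed at half the most.
- manip.sleep(seconds).
- manip.ik(position, orientation): joint angles nearest the present ones, or None.
- manip.camera(name): name is "scene" or "side" or "wrist"; returns a dict with "img" (400x640x3 uint8, red, green, blue), "depth" (400x640 float32, mm along the optical axis (not along the pixel's ray), 0 where there is no reading), "fx", "fy", "cx", "cy" (pixels), "R" (3x3) and "t" (3): a world point X has camera coordinates R X + t. Camera axes: x right, y down, z forward; pixel columns grow to the right and rows downward; lengths in mm; the calibration is good to about 2 mm. A picture is of the moment at which its call begins.
A pose or a line that the arm cannot do raises manip.MotionError and nothing moves.
- manip.job_done(): hands the job in, once; it reports no verdict.
Readings, each from a call of its own:
- manip.read_time(): time.
- manip.read_q(): joint angles.
- manip.read_qvel(): joint speeds.
- manip.read_joint_torque(): joint torques, N m.
- manip.read_position(): TCP position.
- manip.read_orientation(): TCP orientation.
- manip.read_contact_force(): force on the tool from outside, world axes, zero at the start.
- manip.read_ft_torque(): the same for the moment, N m.
- manip.read_grip_width(): opening from 0.0 (shut) to 1.0 (fully open).
Only numpy, scipy, OpenCV 4.12 (cv2) and the standard library are available. Lean on these libraries where they do the work, as an engineer would, in place of code of your own. Each camera call takes 0.05 s, during which the arm holds its last target.

TASK

Cap the filled incense tubes and pack them away. Never lift a tube whose cap is not home, or its sticks will spill: roll it along the capping board by pushing its side until it lies centred over the red line without running on towards the board's edge, press its cap fully home there against the stop, and only then lift it and lay it flat on the chest's felt floor. When all the tubes are packed, push the lid stay's knee down to break it, then lower the lid gently until it is fully shut, leaving everything else where it is.

Things in the scene. Friction and masses are not known exactly. Their poses are not given: they have to be found in the camera images.
- tube1: Turned wooden tube lying on the board (may be absent): cylinder 30 mm across, about 80 g, light brown with a brass ring. Origin on its axis at mid-length of the closed tube; x runs along the axis away from the cap: plain end at x = +60 mm, brown body down to x = -30 mm, cap towards -x (the robot). It rolls easily and runs on 5 to 15 mm when a slow push stops. Pinch it at its origin.
- cap1 (a joint): Dark push-fit cap of tube1, 30 mm across, 30 mm long, on a pale 24 mm neck. Value: gap left, m; 0 fully home, 0.010 to 0.014 at the start (neck showing), at most 0.016. Its flat end lies at x = -(0.060 + gap) in the tube's frame. It takes about 5 N along the axis to slide and stays where it is left.
- tube2: Turned wooden tube lying on the board (may be absent): cylinder 30 mm across, about 80 g, light brown with a brass ring. Origin on its axis at mid-length of the closed tube; x runs along the axis away from the cap: plain end at x = +60 mm, brown body down to x = -30 mm, cap towards -x (the robot). It rolls easily and runs on 5 to 15 mm when a slow push stops. Pinch it at its origin.
- cap2 (a joint): Dark push-fit cap of tube2, 30 mm across, 30 mm long, on a pale 24 mm neck. Value: gap left, m; 0 fully home, 0.010 to 0.014 at the start (neck showing), at most 0.016. Its flat end lies at x = -(0.060 + gap) in the tube's frame. It takes about 5 N along the axis to slide and stays where it is left.
- tube3: Turned wooden tube lying on the board (may be absent): cylinder 30 mm across, about 80 g, light brown with a brass ring. Origin on its axis at mid-length of the closed tube; x runs along the axis away from the cap: plain end at x = +60 mm, brown body down to x = -30 mm, cap towards -x (the robot). It rolls easily and runs on 5 to 15 mm when a slow push stops. Pinch it at its origin.
- cap3 (a joint): Dark push-fit cap of tube3, 30 mm across, 30 mm long, on a pale 24 mm neck. Value: gap left, m; 0 fully home, 0.010 to 0.014 at the start (neck showing), at most 0.016. Its flat end lies at x = -(0.060 + gap) in the tube's frame. It takes about 5 N along the axis to slide and stays where it is left.
- tube4: Turned wooden tube lying on the board (may be absent): cylinder 30 mm across, about 80 g, light brown with a brass ring. Origin on its axis at mid-length of the closed tube; x runs along the axis away from the cap: plain end at x = +60 mm, brown body down to x = -30 mm, cap towards -x (the robot). It rolls easily and runs on 5 to 15 mm when a slow push stops. Pinch it at its origin.
- cap4 (a joint): Dark push-fit cap of tube4, 30 mm across, 30 mm long, on a pale 24 mm neck. Value: gap left, m; 0 fully home, 0.010 to 0.014 at the start (neck showing), at most 0.016. Its flat end lies at x = -(0.060 + gap) in the tube's frame. It takes about 5 N along the axis to slide and stays where it is left.
- board: Fixed flat plywood capping board, 200 (x) x 420 (y) mm, 12 mm thick. Origin at the centre of its underside; x away from the robot, y towards the left, z up. A red line parallel to x crosses it at y = +145 mm; its open left edge is at y = +210 mm; a batten 10 mm high closes its right edge. The tubes start right of the line, about 75 mm apart, plain ends 10 to 30 mm short (in x) of the stop's face.
- line (a point): Point on the red line on the board's top, at the board's x = 0 and y = +145 mm; x along the line, y towards the board's left edge, 65 mm further on.
- stop_face (a point): Foot of the near face of the dark wooden stop block, on the red line at the board's x = +75 mm, y = +145 mm, z = 12 mm. The block is 70 mm wide (y), 25 mm deep and stands 26 mm above the board. The tube's plain end is pressed against this face when the cap is pushed on.
- chest: Wooden chest, 2.5 kg with lid, standing loose on the table; outside 200 (x, depth) x 340 (y, width) x 70 mm high; walls and floor 8 mm, red felt floor at z = 8 mm, inside 184 x 324 mm. Origin at the centre of its underside; x away from the robot (hinge side), y left. The tubes lie on its floor side by side, axes along x. The lid stay stands above the rim outside its left wall: keep the gripper's body clear of it.
- lid (a joint): The chest's lid, 10 mm thick, 0.35 kg, hinged along the top of the far wall (axis parallel to the chest's y). Radians: 0 shut, 1.65 open at the start. Stiff hinge: it stays at any angle where it is left and needs about 3 N at its front edge. It cannot be lowered until the stay is broken.
- lid_hinge (a point): Point on the lid's hinge axis at mid-width (100 mm behind the chest's origin, 70.5 mm up). The lid's underside passes through the axis.
- lid_edge (a point): Middle of the lid's free front edge, on its outer face, 200 mm from the hinge axis; at the start about 0.27 m above the table.
- stay (a joint): Knee angle (rad) of the folding steel lid stay outside the chest's left wall (plane y = +176 mm of the chest): -0.08 straight and locked just over centre, growing as the knee is pushed down and folds; about 2.66 with the lid shut. Once bent past 0.3 it folds on by itself as the lid is lowered.
- stay_knob (a point): Middle of the black thumb knob at the stay's knee: 14 mm in diameter, reaching 15 mm outward (chest's +y) and 15 mm inward of this point, which lies 24 mm outside the left wall. Pressing it 25 to 40 mm straight down breaks the stay; a few newtons do. At the start it stands about 17 mm above the rim and 97 mm before the lid's hinge.
Not all that is in view belongs to the job. Leave any turquoise look-alike of the tube4 alone. What is shaped like the tube1 but pink is not meant.

How it is judged (in metres and radians):
On the way, in this order (a step that is already met when the one before it is completed fails the run):
1. every tube present is capped and lies on the chest's floor, the lid still up on its stay (x of tube1 in the frame of chest between -0.045 and 0.045 m and y of tube1 in the frame of chest between -0.155 and 0.155 m and z of tube1 in the frame of chest between 0.012 and 0.034 m and value of joint each of cap1, cap2, cap3, cap4 below 0.002 m and x of tube2 in the frame of chest between -0.045 and 0.045 m and y of tube2 in the frame of chest between -0.155 and 0.155 m and z of tube2 in the frame of chest between 0.012 and 0.034 m and x of tube3 in the frame of chest between -0.045 and 0.045 m and y of tube3 in the frame of chest between -0.155 and 0.155 m and z of tube3 in the frame of chest between 0.012 and 0.034 m and x of tube4 in the frame of chest between -0.045 and 0.045 m and y of tube4 in the frame of chest between -0.155 and 0.155 m and z of tube4 in the frame of chest between 0.012 and 0.034 m and value of joint lid above 1.4 rad), for 0.2 s.
2. the stay's knee is broken (bent 0.3 rad or more) while the lid is still up (0.9 rad or more) (value of joint stay above 0.3 rad and value of joint lid above 0.9 rad), for 0.1 s.
3. the lid is shut (value of joint lid below 0.04 rad), for 0.2 s.
At the end, for the whole second after the job is handed in: Every tube present has its cap home (gap under 2 mm) and lies flat and at rest inside the chest on its felt floor, and the lid is shut (under 0.04 rad, about 8 mm at its front edge) (x of tube1 in the frame of chest between -0.045 and 0.045 m and y of tube1 in the frame of chest between -0.155 and 0.155 m and z of tube1 in the frame of chest between 0.012 and 0.034 m and value of joint each of cap1, cap2, cap3, cap4 below 0.002 m and linear speed of each of tube1, tube2, tube3, tube4 below 0.02 m/s and x of tube2 in the frame of chest between -0.045 and 0.045 m and y of tube2 in the frame of chest between -0.155 and 0.155 m and z of tube2 in the frame of chest between 0.012 and 0.034 m and x of tube3 in the frame of chest between -0.045 and 0.045 m and y of tube3 in the frame of chest between -0.155 and 0.155 m and z of tube3 in the frame of chest between 0.012 and 0.034 m and x of tube4 in the frame of chest between -0.045 and 0.045 m and y of tube4 in the frame of chest between -0.155 and 0.155 m and z of tube4 in the frame of chest between 0.012 and 0.034 m and value of joint lid below 0.04 rad); the robot touches nothing.
It fails at once if a tube is lifted more than 20 mm off the board while its cap is not home (gap over 4 mm) ((height (world z) of tube1 above 0.047 m and value of joint cap1 above 0.004 m) or (height (world z) of tube2 above 0.047 m and value of joint cap2 above 0.004 m) or (height (world z) of tube3 above 0.047 m and value of joint cap3 above 0.004 m) or (height (world z) of tube4 above 0.047 m and value of joint cap4 above 0.004 m)).
It fails at once if a cap is pushed on while its tube lies more than 10 mm off the red line ((velocity of joint cap1 below -0.01 m/s and value of joint cap1 above 0.002 m and (y of tube1 in the frame of board below 0.135 m or y of tube1 in the frame of board above 0.155 m)) or (velocity of joint cap2 below -0.01 m/s and value of joint cap2 above 0.002 m and (y of tube2 in the frame of board below 0.135 m or y of tube2 in the frame of board above 0.155 m)) or (velocity of joint cap3 below -0.01 m/s and value of joint cap3 above 0.002 m and (y of tube3 in the frame of board below 0.135 m or y of tube3 in the frame of board above 0.155 m)) or (velocity of joint cap4 below -0.01 m/s and value of joint cap4 above 0.002 m and (y of tube4 in the frame of board below 0.135 m or y of tube4 in the frame of board above 0.155 m))).
It fails at once if an uncapped tube overruns the line by more than 55 mm, to the edge of the board ((y of tube1 in the frame of board above 0.2 m and value of joint cap1 above 0.004 m) or (y of tube2 in the frame of board above 0.2 m and value of joint cap2 above 0.004 m) or (y of tube3 in the frame of board above 0.2 m and value of joint cap3 above 0.004 m) or (y of tube4 in the frame of board above 0.2 m and value of joint cap4 above 0.004 m)).
It fails at once if the lid is slammed (falls faster than 2 rad/s) (velocity of joint lid below -2 rad/s).
It fails at once if a bystander (plane, sanding block, comb, jar, stick bundle, mallet, off-cut, chisel) is moved more than 30 mm (distance of any of plane, sander, comb, bead_jar, sticks, mallet, offcut, chisel from where it was at the start of the episode above 0.03 m).
Of tube1, tube2, tube3, tube4 only 3 to 4 are there at a start; the rules pass over those that are not, and their reading is None.
At some moment in a run one of chest may be knocked a few centimetres aside while the robot is not near it.
Once in a run the grip may slacken for a moment while it holds something.
It also fails if it takes over 210 s, if anything falls off the work surface, if the arm or the gripper's body presses on something with over 40 N, if the wrist force passes 120 N, or if a joint passes its speed limit or range.

## Working session

There is one attempt and no reset: what is moved stays moved. The work goes in short steps, each a Python script; the robot and the scene stay as the last script left them, time stands still between calls to the robot, and variables do not carry over. Pictures are saved under pics/ and viewed, and the job is handed in when it is done.

```bash
ls; mkdir -p pics; python3 - <<'E'
from cell import manip
import cv2
for n in ["scene","side","wrist"]:
    c=manip.camera(n)
    cv2.imwrite(f"pics/{n}0.png",c["img"][:,:,::-1])
    print(n,c["fx"],c["cx"],c["cy"],c["R"].round(3).tolist(),c["t"].round(1).tolist(), (c["depth"]>0).mean())
print(manip.read_time(),manip.read_orientation(),manip.read_grip_width())
E
```

```text
pics
scene 383.17531192914385 320.2916509007478 193.20526543463157 [[0.29, 0.957, 0.007], [0.696, -0.206, -0.688], [-0.657, 0.204, -0.726]] [-159.3, -251.9, 1473.3] 0.99607421875
side 465.6244653673059 315.9058417994503 199.82827111007526 [[-0.993, -0.121, 0.013], [-0.084, 0.607, -0.79], [0.087, -0.786, -0.612]] [535.5, 205.7, 1434.7] 0.9957890625
wrist 357.5074525003305 328.7550086564509 196.5265731697807 [[0.315, -0.949, -0.001], [-0.915, -0.304, 0.266], [-0.253, -0.083, -0.964]] [-674.7, -34.7, 389.8] 0.9963515625
0.15 [ 2.04789525  0.33426638 -2.04843158] 0.9998957053683526
```

View pics/scene0.png

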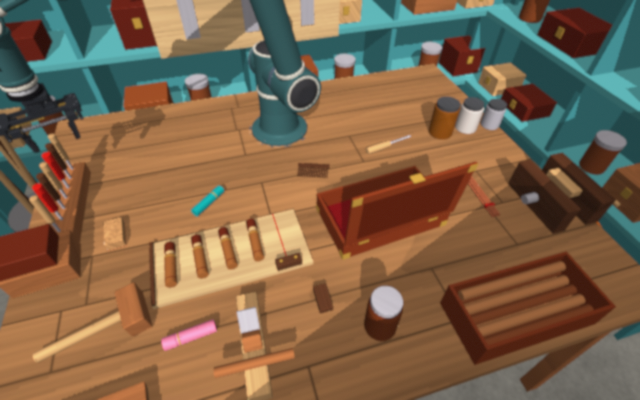

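View pics/side0.png

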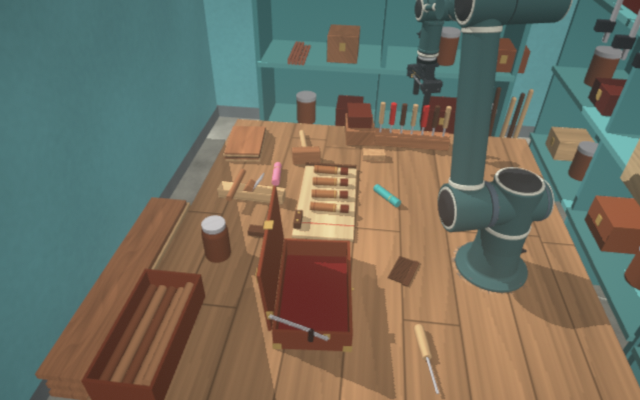

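View pics/wrist0.png

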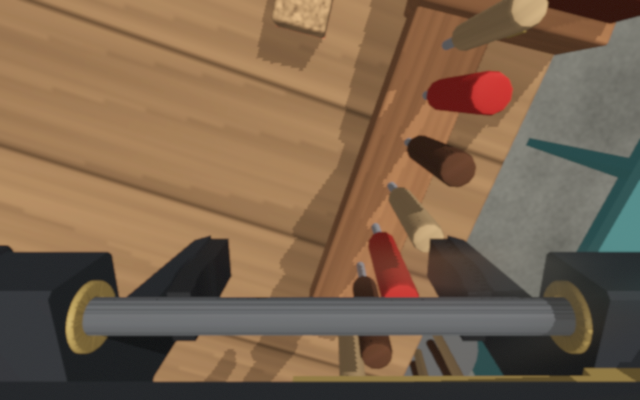

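All four tubes lie on the board (scene pixels (170,263), (199,255), (227,247), (255,240)). The turquoise one at (208,200) and the pink one at (190,334) are decoys. Next I measure the board, tubes and chest from the depth images.

```bash
cat > h.py <<'E'
from cell import manip
import numpy as np, cv2
def cloud(n):
    c=manip.camera(n); v,u=np.mgrid[0:400,0:640]; d=c["depth"].astype(float)
    P=np.stack([(u-c["cx"])/c["fx"]*d,(v-c["cy"])/c["fy"]*d,d],-1)
    W=(P-c["t"])@c["R"]   # R^T (P-t)
    W[d<=0]=np.nan
    return c,W
def proj(c,X):
    p=np.asarray(c["R"])@np.asarray(X,float)+c["t"]; return p[0]/p[2]*c["fx"]+c["cx"],p[1]/p[2]*c["fy"]+c["cy"]
E
python3 - <<'E'
from h import *
for n in ["scene","side"]:
    c,W=cloud(n); img=c["img"]; hsv=cv2.cvtColor(img,cv2.COLOR_RGB2HSV)
    np.savez(f"{n}0.npz",W=W,img=img)
    for uv in ([(170,270),(255,245),(160,250),(300,255),(380,210),(340,200),(425,180)] if n=="scene" else [(345,210),(325,225),(315,300),(270,250),(320,340),(350,290)]):
        print(n,uv,img[uv[1],uv[0]],hsv[uv[1],uv[0]],W[uv[1],uv[0]].round(0))
    big=cv2.resize(img[:,:,::-1],None,fx=4,fy=4,interpolation=cv2.INTER_CUBIC)
    x0,y0=(140,180) if n=="scene" else (240,140)
    cv2.imwrite(f"pics/{n}_c.png",big[y0*4:y0*4+600,x0*4:x0*4+800])
E
```

```text
scene (170, 270) [170 102  52] [ 13 177 170] [ 565. -410.   40.]
scene (255, 245) [180 108  55] [ 13 177 180] [ 548. -186.   38.]
scene (160, 250) [230 195 137] [ 19 103 230] [ 468. -442.   10.]
scene (300, 255) [128  95  65] [ 14 126 128] [614. -77.  38.]
scene (380, 210) [89 31 15] [  6 212  89] [648. 120. 194.]
scene (340, 200) [124  48  25] [  7 204 124] [436.  99.  15.]
scene (425, 180) [152  89  39] [ 13 190 152] [645. 228. 264.]
side (345, 210) [111  69  52] [  9 136 111] [ 461. -169.   38.]
side (325, 225) [234 209 158] [ 20  83 234] [ 522. -106.   17.]
side (315, 300) [102  41  38] [  1 160 102] [516. 213.  14.]
side (270, 250) [88 55 41] [  9 136  88] [630. 235. 214.]
side (320, 340) [107  61  45] [  8 148 107] [486. 362.  42.]
side (350, 290) [116  70  49] [  9 147 116] [421. 215.  72.]
```

View pics/scene_c.png

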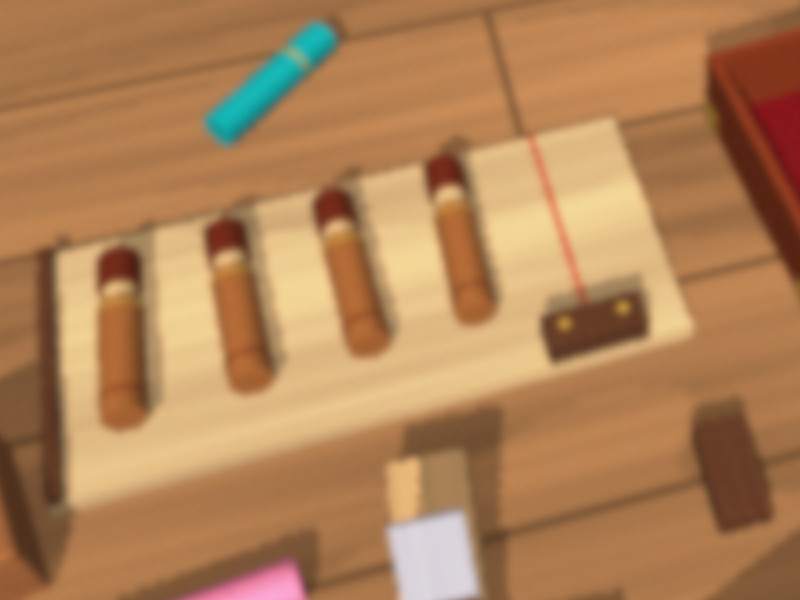

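View pics/side_c.png

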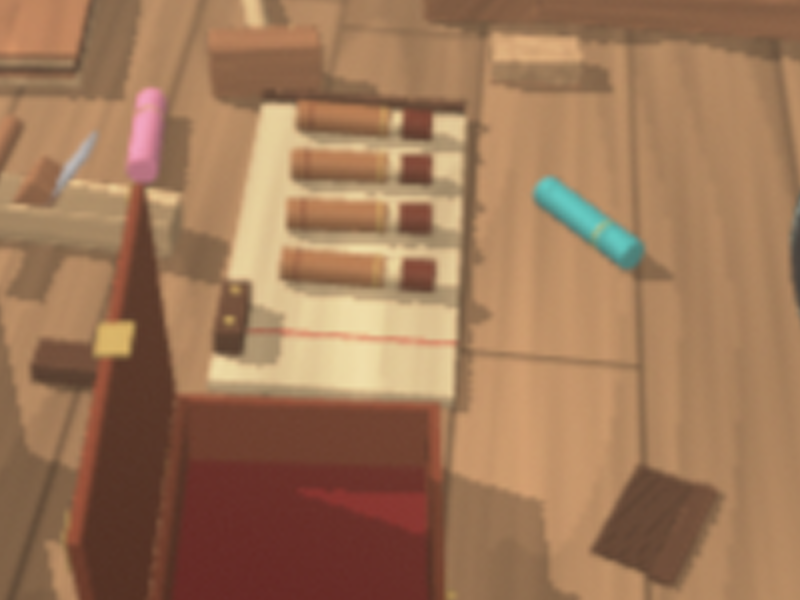

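The crops show four brown tubes with necks showing and caps towards the robot, the red line, and the stop at scene (291,261).

```bash
cat >> h.py <<'E'
def rayplane(c,u,v,z):
    R=np.asarray(c["R"]);o=-R.T@c["t"];d=R.T@np.array([(u-c["cx"])/c["fx"],(v-c["cy"])/c["fy"],1.]);return o+d*(z-o[2])/d[2]
def boardfit(n,verbose=True):
    c,W=cloud(n); hsv=cv2.cvtColor(c["img"],cv2.COLOR_RGB2HSV); z=W[...,2]
    # pale board by colour+height
    m=(np.abs(z-12)<9)&(hsv[...,1]<125)&(hsv[...,2]>190)&(W[...,0]>350)&(W[...,0]<720)&(W[...,1]>-520)&(W[...,1]<40)
    k,l,s,_=cv2.connectedComponentsWithStats(m.astype(np.uint8)); i=1+np.argmax(s[1:,4]); ys,xs=np.where(l==i)
    pts=np.array([rayplane(c,u,v,12)[:2] for u,v in zip(xs,ys)],np.float32)
    return c,W,hsv,cv2.minAreaRect(pts)
E
python3 - <<'E'
from h import *
for n in ["scene","side"]:
    c,W,hsv,r=boardfit(n); print(n,"board",r)
    h,s,v=cv2.split(hsv)
    red=((h<6)|(h>174))&(s>120)&(v>150)&(np.abs(W[...,2]-12)<9)&(W[...,0]<650)&(W[...,1]<0)&(W[...,1]>-250)
    ys,xs=np.where(red); P=np.array([rayplane(c,a,b,12)[:2] for a,b in zip(xs,ys)])
    if len(P)>5:
        vx,vy,x0,y0=cv2.fitLine(P.astype(np.float32),cv2.DIST_HUBER,0,.01,.01).ravel(); print(" red line n",len(P),"angle",np.degrees(np.arctan(vy/vx)),"pt",x0,y0,"x range",P[:,0].min(),P[:,0].max())
    z=W[...,2]
    t=(z>22)&(z<50)&(W[...,0]>400)&(W[...,0]<640)&(W[...,1]>-500)&(W[...,1]<-20)
    k,l,st,_=cv2.connectedComponentsWithStats(t.astype(np.uint8))
    for i in range(1,k):
        if st[i,4]<60: continue
        q=W[l==i]; r=cv2.minAreaRect(q[:,:2].astype(np.float32)); print("  blob",st[i,4],np.round(r[0],1),np.round(r[1],1),round(r[2],1),"zmax",np.percentile(q[:,2],95).round(1),"x",q[:,0].min().round(),q[:,0].max().round(),'medy',np.median(q[:,1]).round(1))
    # chest: rim points z~70
    m=(np.abs(z-70)<5)&(W[...,0]>380)&(W[...,0]<680)&(W[...,1]>0)&(W[...,1]<460)
    r=cv2.minAreaRect(W[m][:,:2].astype(np.float32)); print(" rim",m.sum(),r, [ (np.percentile(W[m][:,i],[1,5,95,99])).round() for i in (0,1)])
    m=(np.abs(z-8)<6)&((h<4)|(h>172))&(s>140)&(W[...,0]>380)&(W[...,0]<680)&(W[...,1]>0)&(W[...,1]<460)
    if m.sum()>50: print(" felt",m.sum(),cv2.minAreaRect(W[m][:,:2].astype(np.float32)))
    m=(z>260)&(W[...,0]>550)&(W[...,0]<720)&(W[...,1]>0)&(W[...,1]<460)
    q=W[m]; print(" lid top",m.sum(),q.mean(0).round(),np.polyfit(q[:,1],q[:,0],1),q[:,1].min(),q[:,1].max(),q[:,2].max())
E
```

```text
scene board ((536.2359619140625, -251.3101043701172), (206.4405975341797, 408.3893127441406), 1.9130351543426514)
  blob 432 [ 519.7 -184.3] [135.7  29.2] 0.3 zmax 42.0 x 452.0 588.0 medy -184.4
  blob 446 [ 526.3 -260.6] [132.5  29.4] 3.9 zmax 41.7 x 460.0 593.0 medy -260.1
  blob 480 [ 530.5 -337.2] [134.2  29.7] 3.5 zmax 41.3 x 463.0 597.0 medy -335.2
  blob 516 [ 536.6 -412.9] [ 30.3 133.6] 89.8 zmax 41.6 x 470.0 603.0 medy -410.3
  blob 282 [ 617.2 -110. ] [27.2 69.5] 1.3 zmax 38.7 x 603.0 631.0 medy -111.4
 rim 550 ((526.4309692382812, 198.97808837890625), (213.9473876953125, 342.0146789550781), 5.144197463989258) [array([410., 416., 637., 643.]), array([ 23.,  27., 354., 361.])]
 felt 462 ((490.2715148925781, 71.4621353149414), (66.12798309326172, 147.39442443847656), 64.9739990234375)
 lid top 691 [644. 200. 267.] [-8.51727746e-02  6.61386306e+02] 39.01211455280288 377.3237641926605 273.4988751160644
side board ((533.7283325195312, -255.0488739013672), (203.0679931640625, 413.28411865234375), 1.8797709941864014)
  blob 449 [ 546.8 -438.8] [ 99.1 199.1] 79.2 zmax 47.0 x 442.0 639.0 medy -415.9
  blob 271 [ 529.8 -333.2] [130.8  30.8] 2.2 zmax 47.8 x 464.0 595.0 medy -329.9
  blob 286 [ 524.4 -259.2] [129.9  32. ] 4.6 zmax 47.6 x 459.0 590.0 medy -254.2
  blob 317 [ 518.7 -178.9] [134.4  59.1] 19.3 zmax 46.9 x 451.0 589.0 medy -177.1
  blob 139 [ 615.6 -110.3] [24.9 78.3] 1.1 zmax 45.2 x 603.0 628.0 medy -101.8
 rim 1019 ((524.7334594726562, 201.8686981201172), (207.51930236816406, 358.5442810058594), 4.889094829559326) [array([411., 416., 624., 631.]), array([ 23.,  28., 371., 375.])]
 felt 3676 ((522.7510986328125, 175.0390167236328), (181.1021270751953, 274.8261413574219), 4.671299457550049)
 lid top 517 [638. 229. 271.] [-8.45832943e-02  6.57746959e+02] 33.60619766729186 378.4025218075892 277.7047473981566
```

```bash
cat >> h.py <<'E'
from scipy.spatial.transform import Rotation as Ro
def down(phi_deg):
    """tool pointing down, jaw direction (tool y) at angle phi from world x"""
    p=np.radians(phi_deg); x=np.array([0,0,-1.]); y=np.array([np.cos(p),np.sin(p),0]); return Ro.from_matrix(np.column_stack([x,y,np.cross(x,y)])).as_rotvec()
E
python3 - <<'E'
from h import *
R=Ro.from_rotvec(manip.read_orientation()).as_matrix(); print(R.round(2))
for phi in (0,180,90,-90,95,-85):
  for p in ([520,-200,200],[520,-200,15],[520,200,20],[640,200,250],[450,-110,20]):
    q=manip.ik(p,down(phi)); print(phi,p,None if q is None else np.round(q,2))
E
```

```text
[[-0.    0.32 -0.95]
 [ 0.   -0.95 -0.32]
 [-1.   -0.   -0.  ]]
0 [520, -200, 200] [-0.41  0.07  1.9  -0.    1.17 -0.41]
0 [520, -200, 15] [-0.41  0.29  2.04 -0.    0.82 -0.41]
0 [520, 200, 20] [ 0.32  0.28  2.04 -0.    0.83  0.32]
0 [640, 200, 250] [ 0.27  0.25  1.6  -0.    1.29  0.27]
0 [450, -110, 20] [-0.29  0.12  2.23 -0.    0.79 -0.29]
180 [520, -200, 200] None
180 [520, -200, 15] None
180 [520, 200, 20] None
180 [640, 200, 250] None
180 [450, -110, 20] None
90 [520, -200, 200] [-0.41  0.07  1.9   0.    1.17 -1.98]
90 [520, -200, 15] [-0.41  0.29  2.04  0.    0.82 -1.98]
90 [520, 200, 20] [ 0.32  0.28  2.04 -0.    0.83 -1.25]
90 [640, 200, 250] [ 0.27  0.25  1.6  -0.    1.29 -1.31]
90 [450, -110, 20] [-0.29  0.12  2.23 -0.    0.79 -1.86]
-90 [520, -200, 200] [-0.41  0.07  1.9  -0.    1.17  1.16]
-90 [520, -200, 15] [-0.41  0.29  2.04 -0.    0.82  1.16]
-90 [520, 200, 20] [ 0.32  0.28  2.04 -0.    0.83  1.89]
-90 [640, 200, 250] [ 0.27  0.25  1.6  -0.    1.29  1.84]
-90 [450, -110, 20] [-0.29  0.12  2.23 -0.    0.79  1.28]
95 [520, -200, 200] [-0.41  0.07  1.9   0.    1.17 -2.07]
95 [520, -200, 15] [-0.41  0.29  2.04 -0.    0.82 -2.07]
95 [520, 200, 20] [ 0.32  0.28  2.04 -0.    0.83 -1.34]
95 [640, 200, 250] [ 0.27  0.25  1.6  -0.    1.29 -1.39]
95 [450, -110, 20] [-0.29  0.12  2.23 -0.    0.79 -1.95]
-85 [520, -200, 200] [-0.41  0.07  1.9   0.    1.17  1.07]
-85 [520, -200, 15] [-0.41  0.29  2.04  0.    0.82  1.07]
-85 [520, 200, 20] [0.32 0.28 2.04 0.   0.83 1.81]
-85 [640, 200, 250] [0.27 0.25 1.6  0.   1.29 1.75]
-85 [450, -110, 20] [-0.29  0.12  2.23  0.    0.79  1.19]
```

```bash
python3 - <<'E'
from h import *
manip.move_pose([500,-190,330],down(-90)); print(manip.read_time())
c,W=cloud("wrist"); cv2.imwrite("pics/w1.png",c["img"][:,:,::-1]); print((-c["R"].T@c["t"]).round(),c["R"][2].round(2))
np.savez("w1.npz",W=W,**c)
E
```

```text
2.3083
[ 570. -191.  476.] [-0.27 -0.   -0.96]
```

View pics/w1.png

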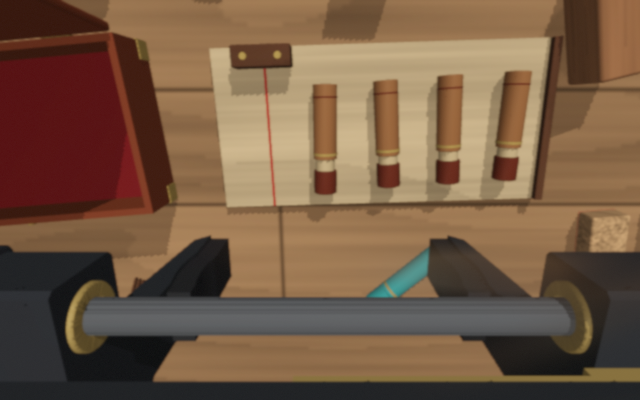

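The wrist view shows the whole board: the line runs from (264,70) to (275,205), the stop is at (261,55), and the tubes are at columns 325, 387, 449 and 511. I measure from this view.

```bash
cat >> h.py <<'E'
def wristmeas(c,W,save=None):
    """red line, stop, tubes in a wrist view by colour+height"""
    hsv=cv2.cvtColor(c["img"],cv2.COLOR_RGB2HSV); h,s,v=[a.astype(int) for a in cv2.split(hsv)]; z=W[...,2]; img=c["img"].astype(int)
    out={}
    onb=(W[...,0]>425)&(W[...,0]<645)&(W[...,1]<-30)&(W[...,1]>-475)
    red=(img[...,0]-img[...,1]>75)&(s>110)&(np.abs(z-12)<6)&onb&(W[...,0]<605)&(W[...,1]>-135)&(W[...,1]<-75)
    ys,xs=np.where(red)
    if len(xs)>20:
        P=np.array([rayplane(c,a,b,12)[:2] for a,b in zip(xs,ys)],np.float32)
        vx,vy,x0,y0=[float(a) for a in cv2.fitLine(P,cv2.DIST_HUBER,0,.01,.01).ravel()]; out["line"]=(len(P),np.degrees(np.arctan(vy/vx)),x0,y0,P[:,0].min(),P[:,0].max())
    t=(z>20)&(z<60)&onb
    k,l,st,_=cv2.connectedComponentsWithStats(t.astype(np.uint8)); out["blobs"]=[]
    for i in range(1,k):
        if st[i,4]<300: continue
        q=W[l==i].astype(np.float32); r=cv2.minAreaRect(q[:,:2]); top=q[q[:,2]>np.percentile(q[:,2],50)]
        vx,vy,x0,y0=cv2.fitLine(top[:,:2],cv2.DIST_HUBER,0,.01,.01).ravel()
        out["blobs"].append(dict(n=int(st[i,4]),c=np.round(r[0],1),size=np.round(sorted(r[1]),1),x=(round(float(np.percentile(q[:,0],1)),1),round(float(np.percentile(q[:,0],99)),1)),ang=round(float(np.degrees(np.arctan(vy/vx))),1),ymid=round(float(y0),1),xm=round(float(x0),1),z=round(float(np.percentile(q[:,2],95)),1)))
    return out
E
python3 - <<'E'
from h import *
d=np.load("w1.npz"); c={k:d[k] for k in d.files}; W=c["W"]
o=wristmeas(c,W); print(o.get("line")); [print(b) for b in o["blobs"]]
hsv=cv2.cvtColor(c["img"],cv2.COLOR_RGB2HSV); m=(np.abs(W[...,2]-12)<6)&(hsv[...,1]<125)&(hsv[...,2]>150)&(W[...,0]>425)&(W[...,0]<645)&(W[...,1]<-30)
P=np.array([rayplane(c,a,b,12)[:2] for b,a in zip(*np.where(m))],np.float32); print(cv2.minAreaRect(P))
for uv in [(210,48),(548,38),(228,207),(240,120),(325,120),(100,100)]: print(uv,W[uv[1],uv[0]].round(1), rayplane(c,*uv,12).round(1))
E
```

```text
Traceback (most recent call last):
  File "h.py", line 38, in wristmeas
    q=W[l==i].astype(np.float32); r=cv2.minAreaRect(q[:,:2]); top=q[q[:,2]>np.percentile(q[:,2],50)]
                                    ~~~~~~~~~~~~~~~^^^^^^^^^
cv2.error: OpenCV(4.12.0) /io/opencv/modules/imgproc/src/convhull.cpp:143: error: (-215:Assertion failed) total >= 0 && (depth == CV_32F || depth == CV_32S) in function 'convexHull'
```

```bash
sed -i 's/cv2.minAreaRect(q\[:,:2\])/cv2.minAreaRect(q[:,:2].copy())/; s/fitLine(top\[:,:2\],/fitLine(top[:,:2].copy(),/' h.py
python3 - <<'E'
from h import *
d=np.load("w1.npz"); c={k:d[k] for k in d.files}; W=c["W"]
o=wristmeas(c,W); print(o.get("line")); [print(b) for b in o["blobs"]]
hsv=cv2.cvtColor(c["img"],cv2.COLOR_RGB2HSV); m=(np.abs(W[...,2]-12)<6)&(hsv[...,1]<125)&(hsv[...,2]>150)&(W[...,0]>425)&(W[...,0]<645)&(W[...,1]<-30)
P=np.array([rayplane(c,a,b,12)[:2] for b,a in zip(*np.where(m))],np.float32); print(cv2.minAreaRect(P))
for uv in [(210,48),(548,38),(228,207),(240,120),(325,120),(100,100)]: print(uv,W[uv[1],uv[0]].round(1), rayplane(c,*uv,12).round(1))
E
```

```text
(160, np.float64(1.6667605309088258), 515.8790893554688, -114.6683349609375, np.float32(431.08594), np.float32(602.68475))
{'n': 1453, 'c': array([ 539.6, -463.6]), 'size': array([ 12. , 199.5]), 'x': (442.1, 637.9), 'ang': 1.7, 'ymid': -463.1, 'xm': 546.6, 'z': 24.0}
{'n': 1507, 'c': array([ 617.2, -111.8]), 'size': array([25.4, 69.9]), 'x': (604.2, 629.8), 'ang': -88.2, 'ymid': -112.2, 'xm': 617.2, 'z': 40.0}
{'n': 2880, 'c': array([ 534.9, -413.6]), 'size': array([ 28.9, 130.7]), 'x': (471.4, 599.0), 'ang': -0.2, 'ymid': -413.5, 'xm': 540.0, 'z': 43.0}
{'n': 2732, 'c': array([ 530.7, -338.7]), 'size': array([ 30.2, 131. ]), 'x': (466.8, 594.8), 'ang': 3.6, 'ymid': -337.7, 'xm': 535.7, 'z': 43.0}
{'n': 2576, 'c': array([ 525.7, -262.4]), 'size': array([ 29.7, 129.7]), 'x': (462.8, 589.4), 'ang': 4.1, 'ymid': -261.9, 'xm': 530.6, 'z': 42.9}
{'n': 2573, 'c': array([ 519. , -185.7]), 'size': array([ 28.9, 133.1]), 'x': (454.2, 584.3), 'ang': 0.4, 'ymid': -185.9, 'xm': 524.3, 'z': 42.8}
((533.7059326171875, -253.8571319580078), (200.26318359375, 409.85736083984375), 1.656171202659607)
(210, 48) [627.8 -48.1  13. ] [627.9 -47.8  12. ]
(548, 38) [ 638.5 -454.7   11.6] [ 638.5 -454.5   12. ]
(228, 207) [423.5 -50.8   0.6] [426.9 -54.1  12. ]
(240, 120) [542.7 -78.7  13.5] [542.6 -78.3  12. ]
(325, 120) [ 544.2 -186.7   41.9] [ 542.5 -186.4   12. ]
(100, 100) [567.5  97.5   8.6] [567.5  95.5  12. ]
```

Sizes agree with the description: stop 25.4×69.9 mm, tube tops at z=43, and the stop's centre lies on the line. The line is y = -114.7+0.029(x-516) and the stop's face is at x≈604.5. First push now.

```bash
cat >> h.py <<'E'
YAW=1.67
def yl(x): return -114.7+np.tan(np.radians(YAW))*(x-515.9)
def push(xo,yo,under=10,back=40,v=35):
    """open fingers astride along the axis, both at the tube's right side; stop so that tube centre is 'under' short of line"""
    o=down(YAW); y0=yo-24-back/2; ye=yl(xo)-under-24
    manip.move_pose([xo,y0,90],o); manip.move_l([xo,y0,17],velocity=120)
    manip.move_l([xo,yo-28,17],velocity=60)
    print("hit",manip.move_l([xo,ye,17],velocity=v,max_force=25),manip.read_position().round(1))
def look(name,x=500,y=-150,z=330):
    manip.move_pose([x,y,z],down(-90+YAW)); c,W=cloud("wrist"); cv2.imwrite(f"pics/{name}.png",c["img"][:,:,::-1]); o=wristmeas(c,W)
    print("t",manip.read_time(),o.get("line"))
    for b in o["blobs"]:
        if b["size"][1]>105 and b["size"][0]>20: print("tube c",b["c"],b["size"],"x",b["x"],"ang",b["ang"],"axis pt",b["xm"],b["ymid"],"off line",round(b["ymid"]-yl(b["xm"]),1))
    return c,W,o
E
python3 - <<'E'
from h import *
push(525,-185.9)
manip.sleep(1.5); p=manip.read_position()
manip.move_l([p[0],p[1]-8,17],velocity=60); manip.move_l([p[0],p[1]-8,110],velocity=150)
look("a1")
E
```

```text
hit False [ 525.  -148.6   17. ]
t 11.0083 None
tube c [ 534.9 -413.4] [ 29.2 130.7] x (471.3, 598.8) ang -0.4 axis pt 539.6 -413.3 off line -299.3
tube c [ 530.5 -338.4] [ 30.  131.3] x (466.8, 594.3) ang 3.5 axis pt 535.5 -337.6 off line -223.5
tube c [ 518.6 -122.2] [ 29.2 133.8] x (453.7, 584.1) ang 0.7 axis pt 524.7 -122.0 off line -7.6
tube c [ 525.5 -262.5] [ 30.  129.9] x (462.3, 588.6) ang 4.2 axis pt 530.3 -261.7 off line -147.4
```

View pics/a1.png

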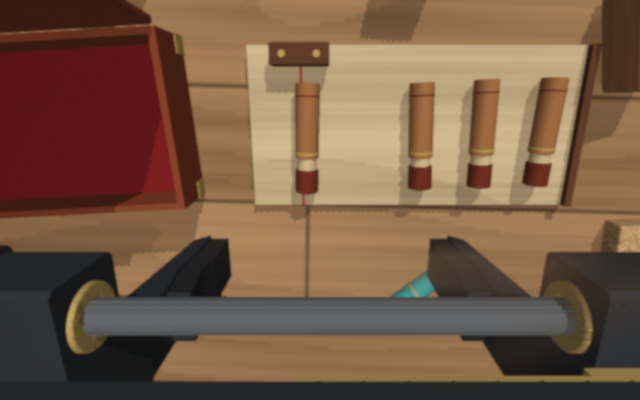

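Tube 1 now lies at (307,138), straddling the line but 7.6 mm short of it. I centre it by closing the jaws about the line without lifting, then look again.

```bash
cat >> h.py <<'E'
OG=down(-90+YAW)
def centre(xo):
    manip.move_pose([xo,yl(xo),110],OG); manip.move_l([xo,yl(xo),15],velocity=120); manip.gripper_close(); print("w",manip.read_grip_width()); manip.let_go(); manip.sleep(.3)
    manip.move_l([xo,yl(xo),110],velocity=150)
E
python3 - <<'E'
from h import *
centre(525); look("a2")
E
```

```text
w 0.33086563472494157
t 16.775 None
tube c [ 534.7 -413.2] [ 28.3 130.8] x (471.2, 598.9) ang -0.3 axis pt 539.1 -413.2 off line -299.2
tube c [ 530.5 -337.8] [ 29.3 131.3] x (466.9, 594.5) ang 3.3 axis pt 535.5 -337.3 off line -223.2
tube c [ 525.6 -262.3] [ 30.2 129.7] x (462.4, 588.9) ang 4.4 axis pt 530.8 -261.6 off line -147.3
tube c [ 518.4 -114.6] [ 30.  133.8] x (453.5, 584.0) ang 0.5 axis pt 524.4 -114.6 off line -0.1
```

Centred within 0.1 mm. Now the cap, pressed against the stop.

```bash
cat >> h.py <<'E'
def cappush(xcap,ytube):
    """closed fingers on the cap's flat end, push along line direction to the stop"""
    manip.gripper_close()
    xs=xcap-9-14; dy=lambda x: ytube+np.tan(np.radians(YAW))*(x-524)
    manip.move_pose([xs,dy(xs),80],OG); manip.move_l([xs,dy(xs),18],velocity=120)
    h=manip.move_l([488,dy(488),18],velocity=40,max_force=25); p=manip.read_position(); print("stopped",h,p.round(1),manip.read_contact_force().round(1))
    manip.sleep(.2); manip.move_l([xs,dy(xs),18],velocity=100); manip.move_l([xs,dy(xs),110],velocity=200); manip.let_go()
E
python3 - <<'E'
from h import *
cappush(453.5,-114.6); look("a3")
E
```

```text
stopped True [ 471.8 -115.4   16.2] [-0.3  0.7  0. ]
t 24.5333 None
tube c [ 557.2 -112.6] [ 69.1 144.5] x (487.4, 628.8) ang 1.4 axis pt 553.2 -112.9 off line 0.7
tube c [ 534.7 -412.9] [ 28.4 130.9] x (471.1, 599.0) ang -0.2 axis pt 539.0 -413.2 off line -299.2
tube c [ 530.5 -338.1] [ 29.6 131.1] x (466.7, 594.4) ang 3.5 axis pt 535.8 -337.4 off line -223.3
tube c [ 525.7 -262.2] [ 30.4 129.7] x (462.4, 588.8) ang 4.4 axis pt 530.7 -261.7 off line -147.4
```

View pics/a3.png

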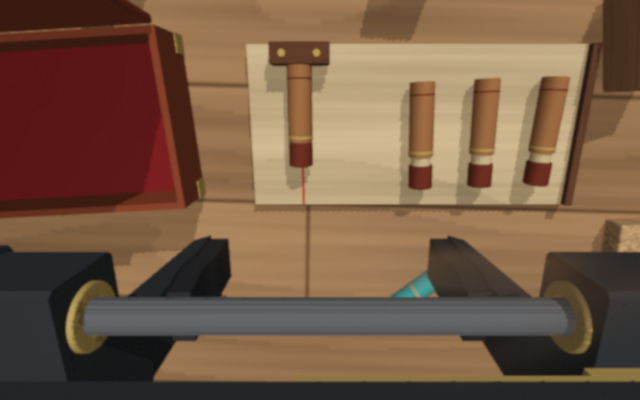

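Tube 1 is capped: no pale neck shows at (301,150), and tube plus stop measures 144.5 mm against 145. Next, a close look at the chest.

```bash
cat >> h.py <<'E'
def chestmeas(c,W):
    """chest centre/yaw from rim points (z~70) """
    z=W[...,2]; m=(np.abs(z-70)<4)&(W[...,0]>370)&(W[...,0]<700)&(W[...,1]>-30)&(W[...,1]<470)
    k,l,s,_=cv2.connectedComponentsWithStats(cv2.dilate(m.astype(np.uint8),np.ones((3,3))))
    return m.sum(), W[m]
E
python3 - <<'E'
from h import *
manip.move_pose([470,200,400],OG); c,W=cloud("wrist"); cv2.imwrite("pics/c1.png",c["img"][:,:,::-1]); np.savez("c1.npz",W=W,**c); print(manip.read_time())
E
```

```text
25.925
```

View pics/c1.png

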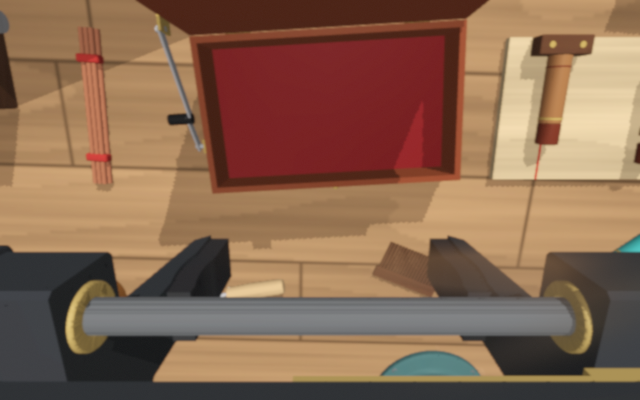

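The whole chest rim is visible with corners at (192,38), (466,20), (461,179) and (212,192). The knob is at (180,119), and the stick bundle lies further left at (95,105).

```bash
python3 - <<'E'
from h import *
d=np.load("c1.npz"); c={k:d[k] for k in d.files}; W=c["W"]; z=W[...,2]
for n,uv in dict(nl=(212,192),nr=(461,179),fr=(466,20),fl=(192,38)).items(): print(n,rayplane(c,*uv,70).round(1))
hsv=cv2.cvtColor(c["img"],cv2.COLOR_RGB2HSV); felt=(np.abs(z-8)<4)&(W[...,0]>400)&(W[...,0]<650)&(W[...,1]>20)&(W[...,1]<390)&((hsv[...,0]<5)|(hsv[...,0]>170))
k,l,s,_=cv2.connectedComponentsWithStats(felt.astype(np.uint8)); i=1+np.argmax(s[1:,4])
print("felt",s[i],cv2.minAreaRect(W[l==i][:,:2].astype(np.float32)))
m=(np.abs(z-70)<4)&(W[...,0]>400)&(W[...,0]<650)&(W[...,1]>0)&(W[...,1]<390); k,l,s,_=cv2.connectedComponentsWithStats(m.astype(np.uint8)); i=1+np.argmax(s[1:,4])
print("rim",s[i],cv2.minAreaRect(W[l==i][:,:2].astype(np.float32)))
kn=(c["img"].max(-1)<45)&(z>60)&(z<130)&(W[...,1]>330)&(W[...,1]<430)&(W[...,0]<620); q=W[kn]; print("knob",kn.sum(),np.median(q,0).round(1),q.min(0).round(1),q.max(0).round(1))
print(np.argwhere(kn)[:,::-1].min(0),np.argwhere(kn)[:,::-1].max(0))
E
```

```text
nl [410.5 357.5  70. ]
nr [438.1  17.3  70. ]
fr [635.5  36.2  70. ]
fl [605.9 370.4  70. ]
felt [  212    35   233   144 29044] ((522.5618286132812, 196.93505859375), (184.695068359375, 325.4033203125), 4.796003818511963)
rim [ 189   20  278  174 6019] ((522.1353759765625, 203.63514709472656), (201.3275604248047, 354.5853271484375), 4.752947807312012)
knob 164 [509.3 384.3  94. ] [504.2 369.7  86.2] [514.3 397.7  96.2]
[169 115] [193 123]
```

The felt rectangle measures 184.7×325.4 mm (nominal 184×324), so the chest centre is (522.5,197) at yaw 4.8°. Now I pick up tube 1 and place it.

```bash
cat >> h.py <<'E'
import json,os
def cpt(ch,x,y):
    a=np.radians(ch[2]); return np.array([ch[0]+x*np.cos(a)-y*np.sin(a), ch[1]+x*np.sin(a)+y*np.cos(a)])
def scene_sig():
    c,W=cloud("scene"); z=W[...,2]
    m=(z>255)&(W[...,0]>540)&(W[...,0]<760)&(W[...,1]>-60)&(W[...,1]<500); q=W[m]
    m2=(np.abs(z-70)<5)&(W[...,0]>360)&(W[...,0]<470)&(W[...,1]>-40)&(W[...,1]<470); q2=W[m2]
    return c,W,[*np.round(np.median(q,0),1),*np.round(np.percentile(q[:,1],[2,98]),1)],[*np.round(np.median(q2,0),1),*np.round(np.percentile(q2[:,1],[2,98]),1)]
def pick(xo=544.5):
    y=yl(xo); manip.move_pose([xo,y,110],OG); manip.move_l([xo,y,15],velocity=120); manip.gripper_close(); print("grip",manip.read_grip_width())
    manip.move_l([xo,y,150],velocity=120); print("lifted grip",manip.read_grip_width())
def place(ch,cx,cy):
    o=down(-90+ch[2]); p=cpt(ch,cx,cy); manip.move_pose([*p,150],o); print("over",manip.read_grip_width())
    h=manip.move_l([*p,12.5],velocity=90,max_force=15); print("down",h,manip.read_position().round(1)); manip.let_go(); manip.sleep(.2); manip.move_l([*p,150],velocity=150)
def chest_look(name):
    manip.move_pose([470,200,400],OG); c,W=cloud("wrist"); cv2.imwrite(f"pics/{name}.png",c["img"][:,:,::-1]); z=W[...,2]
    hsv=cv2.cvtColor(c["img"],cv2.COLOR_RGB2HSV); felt=(np.abs(z-8)<4)&(W[...,0]>380)&(W[...,0]<670)&(W[...,1]>-10)&(W[...,1]<420)&((hsv[...,0]<5)|(hsv[...,0]>170))&(hsv[...,1]>150)
    felt=cv2.morphologyEx(felt.astype(np.uint8),cv2.MORPH_OPEN,np.ones((3,3)))
    r=cv2.minAreaRect(W[felt>0][:,:2].astype(np.float32)); print("t",manip.read_time(),"felt",r); return c,W,r
E
python3 - <<'E'
from h import *
pick()
c,W,a,b=scene_sig(); print(a,b)
place([522.5,197,4.8],0,-88)
chest_look("c2")
E
```

```text
grip 0.3310796513835092
lifted grip 0.3343804223286453
[np.float64(642.0), np.float64(168.9), np.float64(267.2), np.float64(-58.9), np.float64(367.4)] [np.float64(429.7), np.float64(184.7), np.float64(68.6), np.float64(23.3), np.float64(360.3)]
over 0.3313652306761264
down False [530.5 109.4  13.2]
t 36.625 felt ((522.5159301757812, 196.9798126220703), (184.75181579589844, 325.1983337402344), 4.800348281860352)
```

View pics/c2.png

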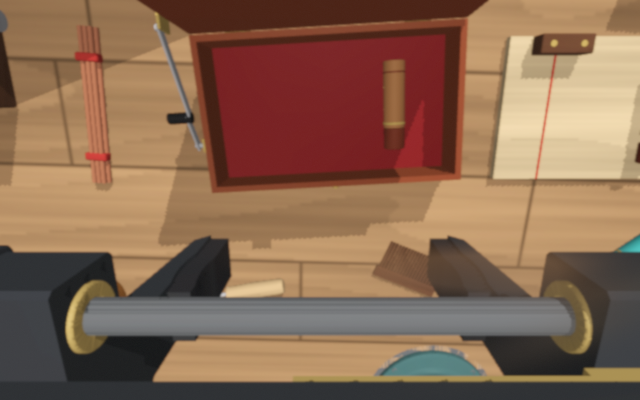

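Tube 1 lies flat in the chest at (394,105) with its cap home. Now tube 2.

```bash
cat >> h.py <<'E'
def do_push(xo,yo,name):
    push(xo,yo,under=5); manip.sleep(1.0); p=manip.read_position()
    manip.move_l([p[0],p[1]-8,17],velocity=60); manip.move_l([p[0],p[1]-8,110],velocity=200)
    return look(name)
E
python3 - <<'E'
from h import *
do_push(529.5,-261.8,"b1")
E
```

```text
hit False [ 529.5 -143.4   17. ]
t 47.6083 None
tube c [ 534.8 -413.5] [ 29.  130.8] x (471.4, 598.8) ang -0.5 axis pt 538.9 -413.2 off line -299.2
tube c [ 530.6 -338.2] [ 30.  131.3] x (466.7, 594.9) ang 3.4 axis pt 534.9 -337.5 off line -223.4
tube c [ 517.2 -117.1] [ 29.9 130.1] x (454.2, 581.0) ang 3.2 axis pt 522.6 -117.1 off line -2.6
```

```bash
python3 - <<'E'
from h import *
centre(521.5); cappush(453.5,yl(521.5)); look("b2")
E
```

```text
w 0.333713818052157
stopped True [ 471.8 -115.3   16.3] [-0.3  0.2  0.1]
t 59.6167 None
tube c [ 557.  -112.7] [ 69.  144.7] x (487.3, 628.8) ang 1.8 axis pt 553.4 -115.5 off line -1.9
tube c [ 534.7 -413.2] [ 28.6 130.9] x (471.2, 598.9) ang -0.2 axis pt 539.0 -413.1 off line -299.1
tube c [ 530.8 -338.5] [ 30.2 130.9] x (466.9, 594.4) ang 3.5 axis pt 535.6 -337.5 off line -223.4
```

View pics/b2.png

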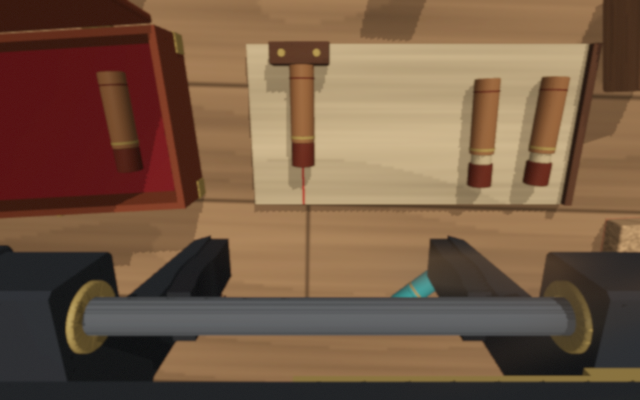

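Tube 2 is capped too: no neck shows at (303,145), and tube plus stop measures 144.7 mm. I place it after checking that the chest has not moved.

```bash
python3 - <<'E'
from h import *
pick()
c,W,a,b=scene_sig(); print(np.array(b)); 
if abs(b[0]-429.7)<4 and abs(b[3]-23.3)<4 and abs(b[4]-360.3)<4:
    place([522.5,197,4.8],0,-30); do_push(534.5-0,-338.0,"d1")
    cv2.imwrite("pics/s3.png",manip.camera("scene")["img"][:,:,::-1])
E
```

```text
grip 0.3282823469178721
lifted grip 0.3304865890146918
[429.7 183.5  68.5  23.1 359.6]
over 0.33471755114779755
down False [525.7 167.3  13.2]
hit False [ 534.5 -143.2   17. ]
t 81.8333 None
tube c [ 534.8 -412.7] [ 28.5 130.8] x (471.3, 598.7) ang -0.3 axis pt 539.0 -413.2 off line -299.2
tube c [ 519.7 -117.3] [ 29.3 130.5] x (456.2, 583.7) ang 2.9 axis pt 524.7 -117.2 off line -2.8
```

View pics/d1.png

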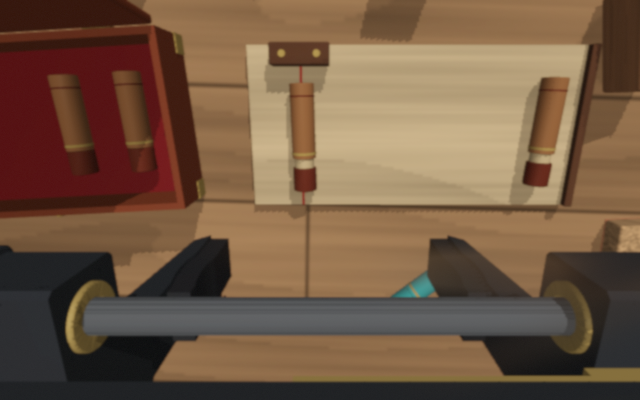

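Tube 3 lies 2.8 mm short of the line. I centre it, press the cap and look.

```bash
python3 - <<'E'
from h import *
centre(524); cappush(455.5,yl(524)); c,W,o=look("d2")
z=W[...,2]; m=(z>17)&(z<45)&(W[...,0]>440)&(W[...,0]<610)&(W[...,1]>35)
k,l,st,_=cv2.connectedComponentsWithStats(m.astype(np.uint8))
for i in range(1,k):
    if st[i,4]>300: q=W[l==i]; print(st[i,4],np.median(q,0).round(1))
E
```

```text
w 0.32888801153549124
stopped True [ 471.8 -115.3   16.3] [ 0.6  0.  -0.2]
t 93.8333 None
tube c [ 557.  -112.7] [ 69.  144.7] x (487.6, 628.8) ang 1.9 axis pt 553.4 -115.1 off line -1.5
tube c [ 534.8 -413.2] [ 28.4 130.9] x (471.2, 598.9) ang -0.5 axis pt 538.9 -413.2 off line -299.2
2748 [536.7  84.5  35.6]
2901 [530.1 159.6  35. ]
```

View pics/d2.png

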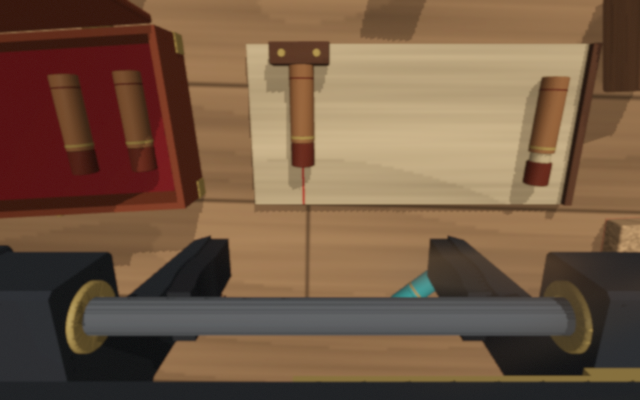

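```bash
python3 - <<'E'
from h import *
pick()
c,W,a,b=scene_sig(); print(np.array(b)); 
ch=[522.5,197,4.8]
if abs(b[0]-429.7)<4 and abs(b[3]-23.3)<4 and abs(b[4]-360.3)<4:
    o=down(-90+ch[2]); p=cpt(ch,0,22); manip.move_pose([*p,150],o); print("over",manip.read_grip_width())
    h=manip.move_l([*p,12.5],velocity=90,max_force=15); print(h,manip.read_position().round(1)); manip.let_go(); manip.sleep(.2)
    p=cpt(ch,0,-16); print(manip.move_l([*p,12.5],velocity=40,max_force=10)); manip.move_l([*p,150],velocity=150)
    chest_look("c3")
E
```

```text
grip 0.3287873367989802
lifted grip 0.33501014291152087
[429.  187.2  68.5  24.3 359.7]
over 0.33105581475581397
False [521.3 219.1  13.2]
False
t 105.2583 felt ((522.5654296875, 196.90443420410156), (184.57586669921875, 325.3055419921875), 4.805996417999268)
```

View pics/c3.png

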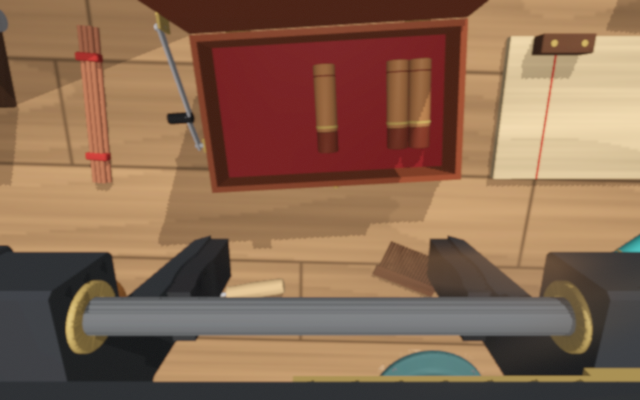

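The chest holds three tubes at columns 325, 397 and 419, and it has not moved. Tube 4 sits near the batten, so I lower the fingers to just above the batten's top (z=26).

```bash
python3 - <<'E'
from h import *
xo,yo=539.5,-413.2; o=down(YAW)
manip.move_pose([xo,yo-34,90],o); print(manip.move_l([xo,yo-34,26],velocity=60,max_force=10))
manip.move_l([xo,yo-28,26],velocity=40)
manip.move_l([xo,-300,26],velocity=45)
ye=yl(xo)-29; print(manip.move_l([xo,ye,20],velocity=35,max_force=25)); manip.sleep(.8)
p=manip.read_position(); manip.move_l([p[0],p[1]-8,p[2]],velocity=60); manip.move_l([p[0],p[1]-8,110],velocity=200)
look("e1")
E
```

```text
False
False
t 120.375 None
tube c [ 533.1 -116.3] [ 30.1 131.1] x (469.5, 597.3) ang -0.0 axis pt 538.0 -116.4 off line -2.3
```

View pics/e1.png

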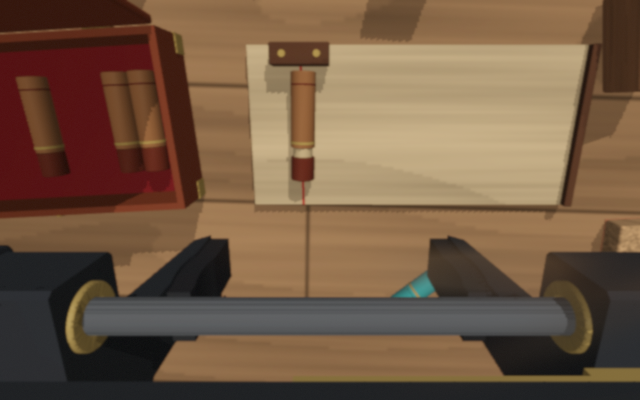

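Tube 4 is 2.3 mm short of the line. I centre it and press its cap.

```bash
python3 - <<'E'
from h import *
centre(538); cappush(468.5,yl(538)-np.tan(np.radians(YAW))*14); c,W,o=look("e2")
E
```

```text
w 0.33043036204759196
stopped True [ 471.8 -115.3   16.4] [ 0.6 -0.4  0. ]
t 131.9333 None
tube c [ 557.  -112.8] [ 68.8 144.9] x (487.3, 628.9) ang 1.9 axis pt 553.1 -112.6 off line 1.0
```

View pics/e2.png

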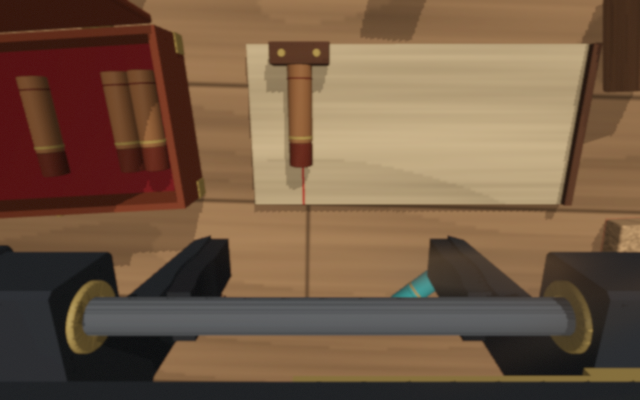

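```bash
python3 - <<'E'
from h import *
pick()
c,W,a,b=scene_sig(); print(np.array(b)); 
if abs(b[0]-429.7)<4 and abs(b[3]-23.3)<4 and abs(b[4]-360.3)<4:
    place([522.5,197,4.8],0,66); chest_look("c4"); c=manip.camera("wrist"); np.savez("c4.npz",**c)
E
```

```text
grip 0.33129608689692613
lifted grip 0.3263221665237739
[429.5 188.3  68.4  23.6 359.4]
over 0.3295017492609871
down False [517.6 263.1  13.2]
t 142.425 felt ((522.4471435546875, 196.80816650390625), (184.8109893798828, 325.2222900390625), 4.800002098083496)
```

View pics/c4.png

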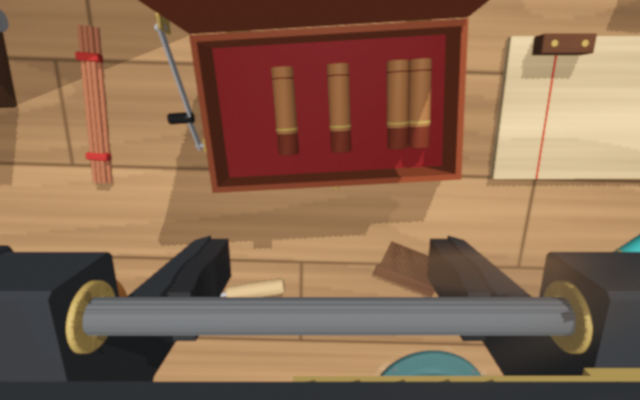

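All four tubes are flat in the chest with caps home (columns 285, 339, 397, 419), and the lid is still up. Now I press the knob.

```bash
python3 - <<'E'
from h import *
manip.gripper_close(); o=down(-90+4.8)
manip.move_pose([509,394,150],o); print(manip.move_l([509,394,105],velocity=100,max_force=20))
print(manip.move_l([509,394,58],velocity=50,max_force=30),manip.read_position().round(1),manip.read_contact_force().round(1))
manip.move_l([509,394,150],velocity=120); manip.move_l([480,394,260],velocity=200)
print(manip.read_time())
for n in ("side",): cv2.imwrite(f"pics/k_{n}.png",manip.camera(n)["img"][:,:,::-1])
manip.move_pose([470,200,400],OG); c,W=cloud("wrist"); cv2.imwrite("pics/k_w.png",c["img"][:,:,::-1])
c,W,a,b=scene_sig(); print(a,b)
E
python3 -c "
import cv2;i=cv2.imread('pics/k_side.png');cv2.imwrite('pics/k_s2.png',cv2.resize(i[200:400,200:460],None,fx=3,fy=3))"
```

```text
False
False [508.2 394.4  57.7] [-2.7  1.9  5. ]
148.3167
[np.float64(581.8), np.float64(192.9), np.float64(262.8), np.float64(39.0), np.float64(364.3)] [np.float64(440.4), np.float64(46.4), np.float64(68.3), np.float64(21.8), np.float64(95.4)]
```

View pics/k_w.png

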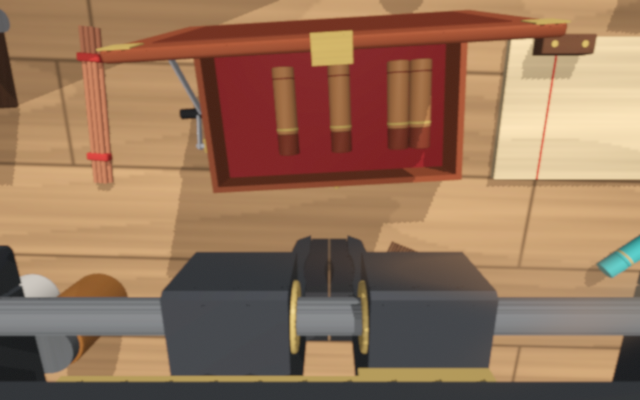

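View pics/k_s2.png

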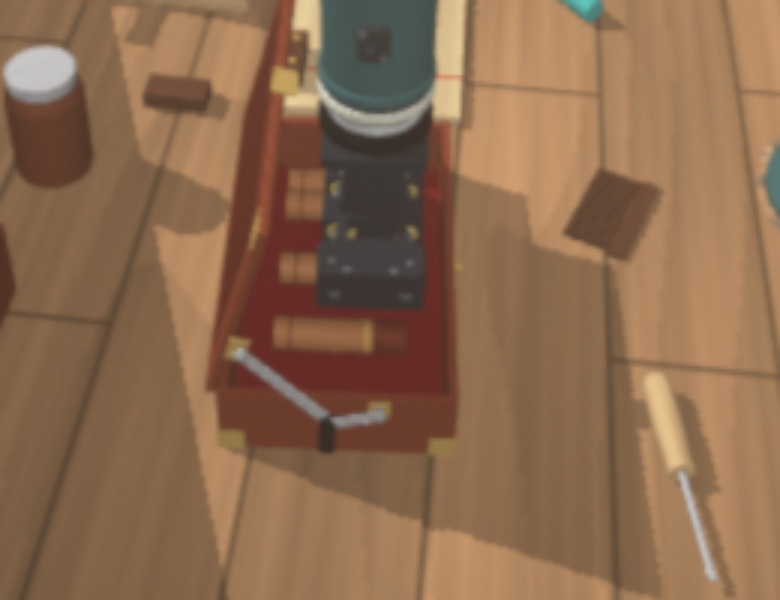

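The stay is broken: its knee is bent down at about (186,114) in the wrist view, and the lid has tipped forward to about 1.37 rad. All four tubes are still in place. I go behind the lid and lower it along its arc.

```bash
python3 - <<'E'
from h import *
a=np.radians(4.8); H=cpt([522.5,197,4.8],100,0); U=np.array([np.cos(a),np.sin(a)])
o=down(-90+4.8)
def P(u,z): return [*(H+u*U),z]
manip.move_l(P(-100,380),o,velocity=250); manip.move_l(P(35,345),velocity=200); print(manip.move_l(P(35,238),velocity=150,max_force=10))
r=165
for th in list(np.arange(1.45,0.05,-0.14)):
    u=-r*np.cos(th)+10*np.sin(th)+12; z=70.5+r*np.sin(th)+10*np.cos(th)
    h=manip.move_l(P(u,z),velocity=70,max_force=35)
    if h: print("force at",th,manip.read_contact_force().round(1)); break
else:
    h=manip.move_l(P(-r+10,76),velocity=30,max_force=20); print("shut",h,manip.read_position().round(1),manip.read_contact_force().round(1))
print(manip.read_time())
cv2.imwrite("pics/l1.png",manip.camera("side")["img"][:,:,::-1])
E
```

```text
False
shut True [468.5 192.4  80.9] [-1.7 -0.2  4.4]
157.4667
```

View pics/l1.png

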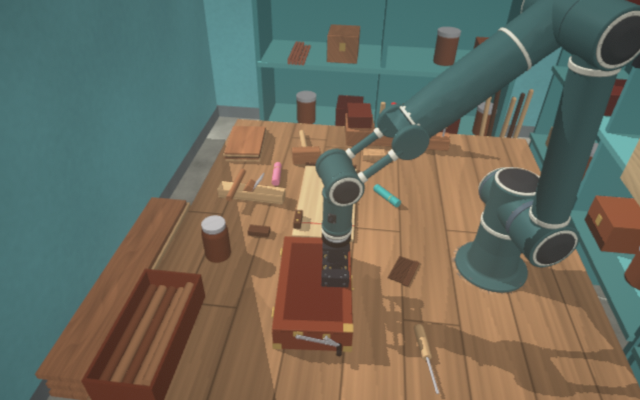

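The lid is down with the fingertip at z=80.9 (a shut lid's top is 80.5). I retract and check it by depth.

```bash
python3 - <<'E'
from h import *
p=manip.read_position(); manip.move_l([p[0],p[1],200],velocity=100); manip.move_pose([420,200,400],OG)
c,W=cloud("wrist"); cv2.imwrite("pics/l2.png",c["img"][:,:,::-1])
m=(W[...,2]>70)&(W[...,2]<130)&(W[...,0]>415)&(W[...,0]<630)&(W[...,1]>40)&(W[...,1]<350); q=W[m]
A=np.c_[q[:,:2],np.ones(len(q))]; co,*_=np.linalg.lstsq(A,q[:,2],rcond=None); print(len(q),"tilt x,y",co[:2].round(4),np.median(q[:,2]), [np.median(q[(q[:,0]>x)&(q[:,0]<x+15),2]).round(1) for x in (430,500,600)])
print(manip.read_time(),manip.read_contact_force().round(1))
E
```

```text
37943 tilt x,y [ 0.0029 -0.0003] 81.71384748234433 [np.float64(81.0), np.float64(81.8), np.float64(81.6)]
159.7417 [ 0.1 -0.2  0.2]
```

View pics/l2.png

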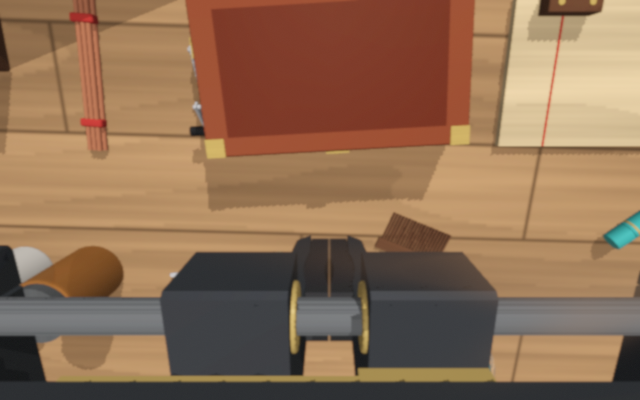

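The lid is flat: tilt is 0.003 rad and its top is at 81 mm, with the folded stay at (196,110). The arm is clear, so I hand the job in.

```bash
python3 - <<'E'
from cell import manip
manip.job_done(); print(manip.read_time())
E
```

```text
the job is handed in; nothing more can be done
the job is handed in; nothing more can be done
```

I capped and packed all four tubes, broke the lid stay, shut the lid and handed the job in at about 160 s. The hand-in gives no verdict, so success is judged only by my own checks.

- **Capping:** I rolled each tube to between 2.3 and 7.6 mm short of the red line. I then closed the jaws around it on the line, without lifting, to centre it, and pressed its cap home against the stop. Every press stopped at the same point. Tube plus stop measured 144.5–144.9 mm, against 145 mm when home.
- **Packing:** my last look before closing the lid showed all four tubes flat on the felt with no pale neck showing. The first two were nudged together while I made room for the others.
- **Lid:** the knee was clearly bent after the press, with the lid tipped forward to about 1.37 rad. After I lowered it, depth readings gave its top at 81–82 mm with a tilt of about 0.003 rad. The arm was clear of everything.

**Disagreements and gaps:**
- The side camera read about 5 mm too high, so I measured with the wrist and scene cameras.
- The knob appeared about 6 mm nearer the chest than its stated position, so I chose a pressing point that covered both.
- I made no separate measurement of the bystanders. None looked disturbed in the last pictures.

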